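Run a batch of tea bowls through the pantry's UV sanitising chest

TASK

Turn the chest's red rotary isolator off, and only then lift the lid right back until it rests on its stop. Take the clean blue bowl out and stand it upright on the cork mat, and stand every red bowl upright on the floor of the chest. Then shut the lid fully, turn the isolator fully on again, and leave the teapot, plates and doll where they are.

Things in the scene. Friction and masses are not known exactly. Their poses are not given: they have to be found in the camera images.
- chest: grey open-topped sanitising chest fixed to the counter: 165 (x) x 250 (y) x 66 mm high, walls and floor 8 mm thick (inside 149 x 234 mm, 58 mm deep). Origin: centre of its underside. Its own -x side is the front (towards the robot); the lid is hinged along the top of its +x side. Its yaw varies
- lid (a joint): angle of the chest's flat blue lid (165 x 250 x 12 mm, 0.5 kg), rad: 0 = shut, grows as the lid swings up and back, 1.80 = on its stop (it then leans back past upright and stays by its weight; short of upright it falls shut, slowed by the hinge)
- lid_handle (a point): middle of the lid's brass bar handle: round bar 12 mm thick, 130 mm long, parallel to the hinge, on posts 60 mm either side of the middle, 38 mm out from the lid's front edge (32 mm free gap), 203 mm from the hinge axis. Lid shut: the bar is in front of the chest, 72 mm above the counter; lid on its stop: at the top, about 270 mm up. Turns with the lid
- lid_hinge (a point): point on the lid's hinge axis, in the middle of its length, 72 mm above the counter; its axes are those of the chest (axis of the hinge: y)
- isolator: grey rotary isolator box fixed to the counter, 90 x 90 x 50 mm high with a round yellow plate on top. Origin: centre of its underside; position and yaw vary
- switch (a joint): angle of the isolator's red handle, rad: 0 = off (stop), 1.40 = fully on (stop); it grows as the handle is turned clockwise seen from above. At 0 the handle lies along the isolator's own x axis
- switch_grip (a point): point to grip on the red handle, on its vertical turning axis, 86 mm above the counter. The handle is an upright bar 84 mm long (own x axis) x 20 mm wide (own y) between 65 and 97 mm above the counter; it has a white mark at its +x end. Its axes turn with the handle
- mat: square cork mat fixed to the counter, 120 x 120 x 4 mm. Origin: centre of its underside
- blue: blue straight-sided tea bowl without handle: 60 mm outside diameter, 52 mm tall, wall 4 mm, open at the top, 0.14 kg. Origin: centre of its underside, z up. It starts inside the chest
- red1: red straight-sided tea bowl without handle: 60 mm outside diameter, 52 mm tall, wall 4 mm, open at the top, 0.14 kg. Origin: centre of its underside, z up. One of up to four red bowls on the counter, may be absent (None)
- red2: red tea bowl like red1; one of the up to four red bowls, may be absent (None)
- red3: red tea bowl like red1; one of the up to four red bowls, may be absent (None)
- red4: red tea bowl like red1; one of the up to four red bowls, may be absent (None)
- teapot: brass teapot, 124 mm across the body, 107 mm tall; origin at the centre of its underside; leave alone
- plates: stack of white plates, 120 mm across, 44 mm tall; origin at the centre of its underside; leave alone
- doll: painted wooden doll, 68 mm across, 104 mm tall; origin at the centre of its underside; leave alone

How it is judged:
By the outcome, as a careful person would: the job done as asked, in the order asked, and still so for the second after the job is handed in, with the robot touching nothing.
Of red1, red2, red3, red4 only 2 to 4 are there at a start; the rules pass over those that are not, and their reading is None.
At some moment in a run one of red1, red2, red3, red4 may be knocked a few centimetres aside while the robot is not near it.
It also fails if it takes over 210 s, if anything falls off the work surface, if the arm or the gripper's body presses on something with over 40 N, if the wrist force passes 120 N, or if a joint passes its speed limit or range.

ROBOT

A 6-joint arm with a two-finger parallel gripper is mounted at the origin on the work surface. World frame = base frame: x ahead of the robot, y to its left, z up, the work surface at z = 0. Lengths are in m, angles in rad, forces in N, time in s.
With the tool pointing down it reaches from about 0.35 to 0.85 m from the base axis. Payload 8.1 kg.
Tool frame: the origin (TCP) lies at the centre of the arm's flange, where the gripper is bolted on; the fingertips stand nose_length ahead of it and the grasp point (between the pads) lies 155 mm ahead of it (nose_length is the distance from the TCP to the fingertips, in m); z points along the fingers, y is the line along which they close (so a half turn about z gives the same grasp; the last joint's range is limited). The gripper opens to 85 mm and grips with 20 to 120 N. Pads are 22 mm wide; open, the fingers measure 114 mm over their backs; the gripper's body (76 mm by 85 mm) begins 54 mm behind the grasp point. The pads swing forward as they close: fully open they stand 13 mm farther back than shut.
Start: joints at [-1.186, 0.13, 1.488, -0, 1.523, -0.085], TCP at [0.272, -0.535, 0.405] pointing down, gripper open.
Joint ranges: [-2.96, 2.96], [-0.89, 2.26], [0.02, 2.5], [-1.34, 4.48], [0, 2.73], [-2.66, 2.66]. Speed limits (rad/s): [2.39, 2.39, 2.79, 3.14, 3.14, 3.14].

INTERFACE

Orientations are given as a unit quaternion [x, y, z, w].
In Python, from station import * gives the robot as it stands.
- The arm moves only by the shell command python3 -m handwheel 'ROWS' [FORCE]. ROWS is text: rows parted by semicolons, each of 5 numbers parted by spaces: the shift along the tool's x, y, z each as a share of 0.2 m, from -1 to 1, then the turn about the tool's z as a share of 30 degrees, from -1 to 1, then the opening, from 0 (shut) to 1 (fully open). A call has 1 to 12 rows; each row is the pose to reach, as a shift and turn from the pose commanded when the call began, along the tool's axes at that moment; what a row does not reach only later rows make up. A row lasts 1/10 s, in which the tool goes at most 50 mm and 8.59 degrees, less where a joint would pass 70% of its speed; a pose out of reach is approached as far as the arm can. A call with a number of a shift or a turn outside -1 to 1 is refused whole. A call with a gripper value outside its range is refused whole. The fingers move at their own pace and stop on an object; FORCE is the grip in N (left out, the last holds). Time passes only in rows, so rows that repeat a pose let the fingers close. It gives the time, the measured TCP pose, the force, the opening and the grip force at its end, in the units of the state.
- get_obs(): the state, without advancing time (a new reading comes with each control period).
- camera(name): name is "scene" or "top"; returns a dict with "image" (420x560x3 uint8, red, green, blue), "mtx" (3x3 intrinsics, pixels), "extrinsics" (4x4, takes a point from camera to world coordinates). Camera axes: x right, y down, z forward; pixel columns grow to the right and rows downward; lengths in m; the calibration is good to about 2 mm. A picture is of the moment at which its call begins. There is no depth.
- close_job(): hands the job in; it is judged then, once.
The state is a dict: "t": time; "q": joint angles; "qvel": joint speeds; "joint_efforts": joint torques, N m; "position": TCP position; "tool_rot": TCP orientation; "wrist_force": force on the tool from outside, world axes, zero at the start; "moment": the same for the moment, N m; "width": finger opening in m; "grip_force": force on a finger pad.
Only numpy, scipy, OpenCV 4.12 (cv2) and the standard library are available. Lean on these libraries where they do the work, as an engineer would, in place of code of your own. Each camera call takes 0.05 s, during which the arm holds its last target. There are 200 camera calls.

## Working session

There is one attempt and no reset: what is moved stays moved. The work goes in short steps, Python scripts to look and compute and a shell command to move; the robot and the scene stay as the last step left them, time stands still between calls to the robot, and variables do not carry over. Pictures are saved under pics/ and viewed, at most 14 in all, crops included, and the job is handed in when it is done.

```bash
ls; mkdir -p pics
python3 - <<'E'
from station import *
import cv2
o=get_obs(); print({k:o[k] for k in('t','position','tool_rot','width')})
for n in('scene','top'):
    c=camera(n); cv2.imwrite(f'pics/{n}0.png',c['image'][:,:,::-1]); print(n,c['mtx'],c['extrinsics'])
E
```

```text
pics
{'t': 0.0, 'position': array([ 0.27156518, -0.5347645 ,  0.40362746]), 'tool_rot': array([ 9.72533645e-01,  2.32760431e-01, -1.42901651e-04, -9.33440351e-04]), 'width': 0.08530201032010755}
scene [[502.06086423   0.         277.6166359 ]
 [  0.         502.06086423 211.63352844]
 [  0.           0.           1.        ]] [[ 0.76876303  0.35946283 -0.52895167  1.34104104]
 [ 0.63921325 -0.40570117  0.65330926 -0.90198205]
 [ 0.02024409 -0.84035292 -0.54166147  0.83116989]
 [ 0.          0.          0.          1.        ]]
top [[455.04165433   0.         280.3004999 ]
 [  0.         455.04165433 201.92984521]
 [  0.           0.           1.        ]] [[ 2.35253526e-02 -9.94883379e-01  9.82528352e-02  5.05955718e-01]
 [-9.99723209e-01 -2.33866356e-02  2.56344675e-03  1.39433476e-02]
 [-2.52527309e-04 -9.82859456e-02 -9.95158183e-01  1.37057580e+00]
 [ 0.00000000e+00  0.00000000e+00  0.00000000e+00  1.00000000e+00]]
```

View pics/top0.png

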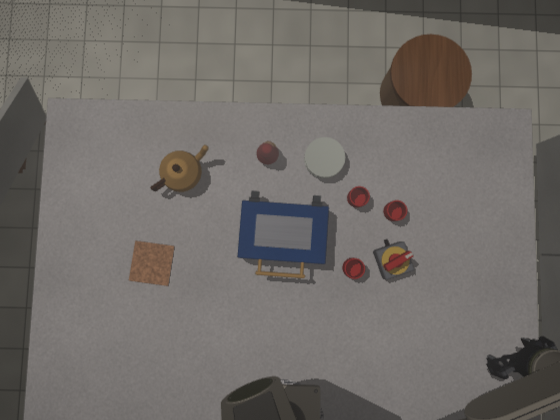

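View pics/scene0.png

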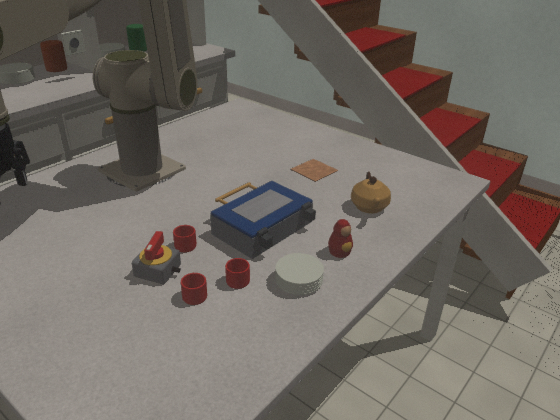

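The top view shows the chest at (284,232), handle bar (280,274), isolator (395,260), mat (152,263), red bowls (358,197), (396,211), (353,268), all upright. The scene view agrees.

```bash
cat > h.py <<'E'
from station import *
import cv2, numpy as np
from scipy.spatial.transform import Rotation as R
def ray(c,px,z):
    d=c['extrinsics'][:3,:3]@np.linalg.solve(c['mtx'],[px[0],px[1],1.]); o=c['extrinsics'][:3,3]
    return (o+d*(z-o[2])/d[2])
def hsv(c): return cv2.cvtColor(c['image'],cv2.COLOR_RGB2HSV)
def blobs(m,amin=40):
    n,l,s,ce=cv2.connectedComponentsWithStats(m.astype(np.uint8))
    return [(s[i,4],ce[i],(l==i)) for i in range(1,n) if s[i,4]>=amin]
def redmask(c):
    h=hsv(c); return (((h[...,0]<6)|(h[...,0]>172))&(h[...,1]>130)&(h[...,2]>50))
def rect(m):
    p=np.argwhere(m)[:,::-1].astype(np.float32); return cv2.minAreaRect(p)
def grasp(o=None):
    o=o or get_obs(); r=R.from_quat(o['tool_rot']); return o['position']+r.apply([0,0,.155]), r
def go(target,yaw=None,o=None):
    """rows units to move TCP grasp point to target; yaw= world direction wanted for closing axis y"""
    g,r=grasp(o); d=r.inv().apply(np.array(target)-g)/.2
    y=r.apply([0,1,0]); cur=np.arctan2(y[1],y[0]); t=None
    if yaw is not None:
        t=-((yaw-cur+np.pi/2)%np.pi-np.pi/2); t=np.degrees(t)/30
    print('shift',d.round(3),'turn',None if t is None else round(t,3),'curyaw',round(np.degrees(cur),1),'g',g.round(4))
E
python3 - <<'E'
from h import *
c=camera('top'); h=hsv(c)
im=cv2.resize(c['image'][130:300,225:425],None,fx=3.5,fy=3.5,interpolation=cv2.INTER_CUBIC); cv2.imwrite('pics/z1.png',im[:,:,::-1])
for a,ce,m in blobs(redmask(c)):
    print('red',a,ce.round(1),ray(c,ce,.045).round(3),ray(c,ce,.097).round(3),rect(m))
def show(n,m,z,amin=150):
    for a,ce,mm in blobs(m,amin):
        b=cv2.boxPoints(rect(mm)); print(n,a,ce.round(1),ray(c,ce,z).round(3),[ray(c,p,z)[:2].round(3).tolist() for p in b])
show('blue',(h[...,0]>105)&(h[...,0]<130)&(h[...,1]>120),.078)
show('orange',(h[...,0]>7)&(h[...,0]<30)&(h[...,1]>90)&(np.arange(420)[:,None]>120)&(np.arange(560)[None]<440),.004,60)
E
```

```text
red 122 [359.  199.6] [ 0.649 -0.213  0.045] [ 0.643 -0.204  0.097] ((358.0882568359375, 199.14706420898438), (19.160314559936523, 12.369316101074219), 14.03624439239502)
red 151 [395.7 212.8] [ 0.613 -0.32   0.045] [ 0.609 -0.307  0.097] ((395.3000793457031, 211.90005493164062), (20.124608993530273, 14.758048057556152), 26.56505012512207)
red 217 [395.7 260.6] [ 0.474 -0.32   0.045] [ 0.476 -0.307  0.097] ((396.87384033203125, 258.8371887207031), (12.19113826751709, 27.836435317993164), 61.69924545288086)
red 209 [354.1 268.9] [ 0.448 -0.2    0.045] [ 0.45  -0.192  0.097] ((353.5000305175781, 268.0000305175781), (20.50609588623047, 19.091880798339844), 45.0)
orange 1267 [180.8 169.4] [0.733 0.322 0.004] [[0.776, 0.399], [0.809, 0.249], [0.691, 0.222], [0.658, 0.371]]
orange 1532 [151.2 263. ] [0.449 0.398 0.004] [[0.398, 0.462], [0.514, 0.451], [0.5, 0.334], [0.385, 0.345]]
orange 206 [391.  253.5] [ 0.494 -0.317  0.004] [[0.487, -0.273], [0.531, -0.34], [0.5, -0.36], [0.456, -0.293]]
orange 141 [399.9 268.2] [ 0.451 -0.343  0.004] [[0.442, -0.307], [0.479, -0.37], [0.459, -0.382], [0.422, -0.319]]
orange 223 [279.9 271.9] [0.432 0.014 0.004] [[0.424, 0.085], [0.466, 0.083], [0.459, -0.06], [0.417, -0.058]]
```

View pics/z1.png

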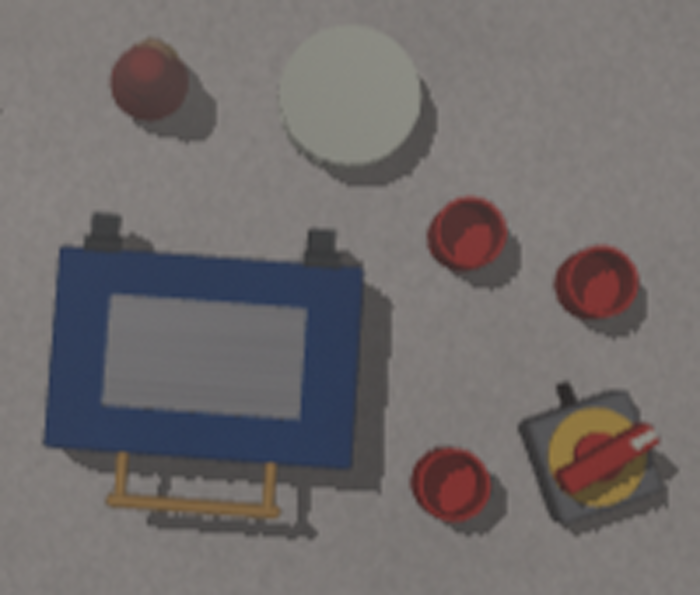

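The zoom shows the lid corners, the brass bar (108,500)-(278,513), the red handle (560,485)-(657,435) with the white mark at upper right, and three bowls with clean rims.

Run:
```python
from h import *
import station; print([n for n in dir(station) if 'nose' in n], getattr(station,'nose_length',None))
c=camera('top')
P=lambda u,v,z: ray(c,(u/3.5+225-.3,v/3.5+130-.3),z)[:2]
L=[P(*p,.078) for p in((62,247),(362,267),(352,467),(45,445))]; print('lid',np.round(L,4),np.mean(L,0))
b=[P(*p,.077) for p in((108,500),(278,513))]; d=b[0]-b[1]; print('bar',np.round(b,4),np.mean(b,0),np.hypot(*d),'yaw of bar',np.degrees(np.arctan2(d[1],d[0])))
for i,j in((1,0),(2,3)): d=L[j]-L[i]; print(np.degrees(np.arctan2(d[1],d[0])))
h=[P(*p,.097) for p in((560,485),(653,435))]; d=h[1]-h[0]; print('handle',h,np.mean(h,0),np.hypot(*d),np.degrees(np.arctan2(d[1],d[0])))
bx=[P(*p,.05) for p in((520,425),(630,392),(665,498),(560,530))]; print('box',np.round(bx,4),np.mean(bx,0)); d=bx[0]-bx[1]; print(np.degrees(np.arctan2(d[1],d[0])))
for p in((468,232),(598,280),(452,482)): print('bowl',P(*p,.052))
print('mat',ray(c,(151.2,263),.004))
o=get_obs();print(o['q'].round(3))
hc=np.mean(h,0); go([hc[0],hc[1],.086],np.arctan2(*(h[1]-h[0])[::-1])+np.pi/2)
```

```text
['nose_length'] 0.1734
lid [[ 0.6358  0.1255]
 [ 0.6252 -0.1194]
 [ 0.4634 -0.1134]
 [ 0.4751  0.1341]] [0.5498608  0.00672073]
bar [[ 0.4324  0.0822]
 [ 0.4253 -0.0546]] [0.42885603 0.01377123] 0.13699114984064242 yaw of bar 87.02259324772096
87.5147758033805
87.28069233449764
handle [array([ 0.45373308, -0.27647574]), array([ 0.49483458, -0.35030235])] [ 0.47428383 -0.31338905] 0.08449675606522322 -60.89399313124198
box [[ 0.5    -0.2542]
 [ 0.5293 -0.3449]
 [ 0.4433 -0.3733]
 [ 0.4153 -0.2872]] [ 0.4719675  -0.31491908]
107.86396827331374
bowl [ 0.65890097 -0.20992331]
bowl [ 0.6213237 -0.3181195]
bowl [ 0.45224115 -0.19817735]
mat [0.44910836 0.39758753 0.004     ]
[-1.186  0.131  1.489  0.     1.523 -0.085]
shift [ 1.405 -0.527  0.816] turn 2.927 curyaw -63.1 g [ 0.2715 -0.5347  0.249 ]
```

```bash
python3 -m handwheel '1 -0.375 0 1 1;1 -0.375 0 1 1;1 -0.375 0 1 1;1 -0.375 0 1 1;1 -0.375 0 1 1;1 -0.375 0 1 1'
python3 -m handwheel '0 0 0 1 1;0 0 0 1 1;0 0 0 1 1;0 0 0 1 1'
python3 -m handwheel '0 0 0 0.93 1;0 0 0 0.93 1;0 0 0 0.93 1;0 0 0 0.93 1;0 0 0 0.93 1'
python3 -c "
from h import *
print(get_obs()['q']);go([.4733,-.314,.086],np.radians(29.1))"
```

```text
t: 0.8
position: [0.4179, -0.3751, 0.4046]
tool_rot: [1.0, -0.025, 0.0, -0.0]
wrist_force: [0.5, 0.3, -0.6]
width: 0.0854
grip_force: 0.0
t: 1.2
position: [0.4153, -0.3784, 0.4045]
tool_rot: [0.958, -0.288, -0.0, 0.0]
wrist_force: [0.2, -0.4, -0.1]
width: 0.0855
grip_force: 0.0
t: 1.7
position: [0.4153, -0.3783, 0.4045]
tool_rot: [0.861, -0.508, -0.0, 0.0]
wrist_force: [-0.8, 0.8, 0.3]
width: 0.0853
grip_force: 0.0
[-8.29939511e-01  2.77836919e-02  1.59661573e+00 -3.62010366e-04
  1.51748748e+00  1.80638167e+00]
shift [-0.141 -0.41   0.817] turn -0.005 curyaw -151.0 g [ 0.4153 -0.3783  0.2495]
```

```bash
python3 -m handwheel '-0.14 -0.41 0 0 1;-0.14 -0.41 0 0 1;-0.14 -0.41 0.3 0 1;-0.14 -0.41 0.6 0 1;-0.14 -0.41 0.817 0 1;-0.14 -0.41 0.817 0 1;-0.14 -0.41 0.817 0 1' | tail -6
python3 -m handwheel '0 0 0 0 0;0 0 0 0 0;0 0 0 0 0;0 0 0 0 0;0 0 0 0 0;0 0 0 0 0;0 0 0 0 0' 50
python3 -c "
from h import *
go([.4733,-.314,.086],np.radians(29.1))"
```

```text
t: 2.4
position: [0.4729, -0.3129, 0.2389]
tool_rot: [0.862, -0.507, -0.003, -0.0]
wrist_force: [-0.0, -0.1, 0.9]
width: 0.0851
grip_force: 0.0
t: 3.1
position: [0.4744, -0.3138, 0.2429]
tool_rot: [0.862, -0.507, 0.001, 0.0]
wrist_force: [-2.4, 0.3, 8.1]
width: 0.0193
grip_force: 48.6
shift [-0.003  0.005  0.01 ] turn -0.003 curyaw -151.0 g [ 0.4746 -0.3141  0.0879]
```

```bash
python3 -m handwheel '0 0 0 -0.25 0;0 0 0 -0.5 0;0 0 0 -0.75 0;0 0 0 -1 0;0 0 0 -1 0'|tail -5
python3 -m handwheel '0 0 0 -0.25 0;0 0 0 -0.5 0;0 0 0 -0.75 0;0 0 0 -1 0;0 0 0 -1 0'|tail -5
python3 -m handwheel '0 0 0 -0.25 0;0 0 0 -0.5 0;0 0 0 -0.72 0;0 0 0 -0.74 0;0 0 0 -0.74 0;0 0 0 -0.74 0'|tail -5
python3 -c "
from h import *
print(get_obs()['moment']);go([.4733,-.314,.086],np.radians(109))"
```

```text
position: [0.474, -0.3143, 0.2429]
tool_rot: [0.964, -0.265, 0.0, 0.001]
wrist_force: [-5.4, -1.4, 7.8]
width: 0.0191
grip_force: 49.3
position: [0.4738, -0.3148, 0.243]
tool_rot: [1.0, -0.006, 0.0, 0.002]
wrist_force: [-7.4, -5.7, 7.0]
width: 0.0195
grip_force: 49.2
position: [0.474, -0.3152, 0.243]
tool_rot: [0.983, 0.183, 0.0, 0.002]
wrist_force: [-4.2, -8.6, 3.5]
width: 0.0189
grip_force: 50.0
[-1.0524953   0.65319678 -0.92011025]
shift [-0.001 -0.01   0.01 ] turn 0.07 curyaw -68.9 g [ 0.4742 -0.3158  0.088 ]
```

```bash
python3 -m handwheel '0 0 0 0 0.7;0 0 0 0 0.7;0 0 0 0 0.7;0 0 -0.3 0 0.7;0 0 -0.6 0 0.7;0 0 -0.6 0 0.7' | tail -5
python3 -m handwheel '0 0 0 -1 0.35;0 0 0 -1 0.35;0 0 0 -1 0.35;0 0 0 -1 0.35' |tail -1
python3 -m handwheel '0 0 0 -1 0.35;0 0 0 -1 0.35;0 0 0 -1 0.35;0 0 0 -1 0.35' |tail -1
python3 - <<'E'
from h import *
go([.4292,.0135,.072],np.radians(-2.7))
c=camera('top')
im=cv2.resize(c['image'][200:300,340:440],None,fx=4,fy=4,interpolation=cv2.INTER_CUBIC); cv2.imwrite('pics/z2.png',im[:,:,::-1])
E
```

```text
position: [0.4752, -0.3137, 0.367]
tool_rot: [0.983, 0.184, 0.002, 0.003]
wrist_force: [0.9, -0.9, 0.4]
width: 0.0599
grip_force: 0.0
grip_force: 0.0
grip_force: 0.0
shift [ 1.581 -0.461  0.671] turn -0.191 curyaw -8.4 g [ 0.4742 -0.3129  0.2061]
```

View pics/z2.png

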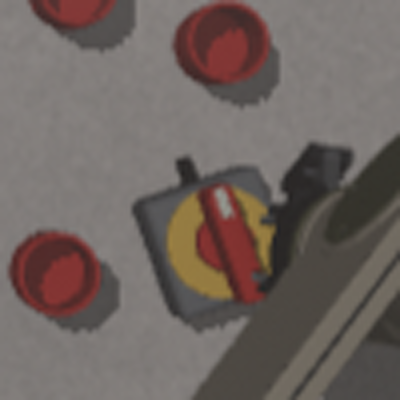

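The handle now lies along the box's x axis with the white mark at top (220,205), so it is off. On to the lid bar.

```bash
python3 -m handwheel '1 -0.3 0 -0.19 0.35;1 -0.3 0 -0.19 0.35;1 -0.3 0 -0.19 0.35;1 -0.3 0 -0.19 0.35;1 -0.3 0 -0.19 0.35;1 -0.3 0 -0.19 0.35' |tail -1
python3 - <<'E'
from h import *
go([.4292,.0135,.072],np.radians(-2.7)); print(get_obs()['width'])
E
```

```text
grip_force: 0.0
shift [ 0.587 -0.112  0.672] turn -0.009 curyaw -3.0 g [ 0.4454 -0.1049  0.2065]
0.030184061480297758
```

```bash
python3 -m handwheel '0.587 -0.112 0 0 0.35;0.587 -0.112 0 0 0.35;0.587 -0.112 0 0 0.35;0.587 -0.112 0 0 0.35;0.587 -0.112 0.2 0 0.35;0.587 -0.112 0.4 0 0.35;0.587 -0.112 0.6 0 0.35;0.587 -0.112 0.675 0 0.35;0.587 -0.112 0.675 0 0.35;0.587 -0.112 0.675 0 0.35' 
python3 -m handwheel '0 0 0 0 0;0 0 0 0 0;0 0 0 0 0;0 0 0 0 0;0 0 0 0 0' 30
python3 - <<'E'
from h import *
go([.4292,.0135,.072],np.radians(-2.7))
E
```

```text
t: 7.75
position: [0.4299, 0.0107, 0.2268]
tool_rot: [0.726, 0.687, -0.0, 0.0]
wrist_force: [1.0, 0.5, 0.6]
width: 0.0296
grip_force: 0.0
t: 8.25
position: [0.429, 0.0114, 0.2278]
tool_rot: [0.726, 0.688, -0.001, -0.0]
wrist_force: [-13.3, -2.6, 11.6]
width: 0.0112
grip_force: 29.5
shift [0.011 0.002 0.004] turn -0.012 curyaw -3.1 g [0.4287 0.0113 0.0728]
```

```bash
python3 -m handwheel '0 0.005 -0.101 0 0;0 0.02 -0.202 0 0;0 0.045 -0.3 0 0;0 0.08 -0.395 0 0;0 0.124 -0.487 0 0;0 0.177 -0.573 0 0;0 0.239 -0.654 0 0;0 0.308 -0.728 0 0;0 0.384 -0.795 0 0;0 0.467 -0.854 0 0;0 0.555 -0.905 0 0;0 0.647 -0.946 0 0' 
python3 -m handwheel '0 0.096 -0.032 0 0;0 0.195 -0.054 0 0;0 0.296 -0.066 0 0;0 0.398 -0.069 0 0;0 0.499 -0.061 0 0;0 0.599 -0.042 0 0;0 0.599 -0.042 0 0;0 0.599 -0.042 0 0'
python3 - <<'E'
from h import *
go([.4292,.0135,.072],np.radians(-2.7))
c=camera('scene'); cv2.imwrite('pics/s3.png',c['image'][:,:,::-1])
E
```

```text
t: 9.45
position: [0.559, 0.0048, 0.4203]
tool_rot: [0.726, 0.688, 0.001, 0.002]
wrist_force: [-6.7, -0.2, 9.6]
width: 0.0107
grip_force: 31.0
t: 10.25
position: [0.6776, -0.0014, 0.4273]
tool_rot: [0.726, 0.688, -0.0, -0.0]
wrist_force: [-13.0, 2.0, 10.6]
width: 0.0109
grip_force: 36.6
shift [ 0.008 -1.244  1.002] turn -0.012 curyaw -3.1 g [ 0.6776 -0.0013  0.2723]
```

View pics/s3.png

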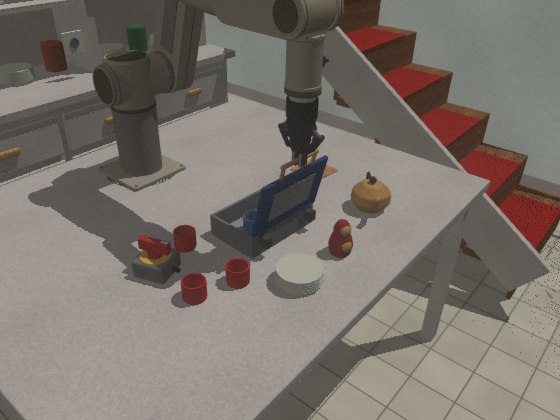

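The lid is back (leaning at (290,200)) with the gripper on the bar, and the blue bowl shows inside at (255,220). Releasing.

```bash
python3 -m handwheel '0 0 0 0 0.4;0 0 0 0 0.4;0 0 0 0 0.4;0 0 -0.2 0 0.4;0 0 -0.3 0 0.4;0 -0.25 -0.3 0 1;0 -0.5 -0.3 0 1;0 -0.75 -0.3 0 1;0 -1 -0.3 0 1;0 -1 -0.3 0 1' 
python3 -m handwheel '0 -0.3 0 0 1;-0.25 -0.3 0 0 1;-0.5 -0.3 0 0 1;-0.75 -0.3 0 0 1;-1 -0.3 0 0 1;-1 -0.3 0 0 1' |head -2
python3 - <<'E'
from h import *
c=camera('top')
im=cv2.resize(c['image'][130:300,225:425],None,fx=3.5,fy=3.5,interpolation=cv2.INTER_CUBIC); cv2.imwrite('pics/z3.png',im[:,:,::-1])
E
```

```text
t: 11.3
position: [0.4733, 0.0098, 0.4833]
tool_rot: [0.726, 0.688, -0.001, -0.001]
wrist_force: [0.7, -0.8, 0.6]
width: 0.0853
grip_force: 0.0
t: 11.9
position: [0.407, -0.1923, 0.4839]
```

View pics/z3.png

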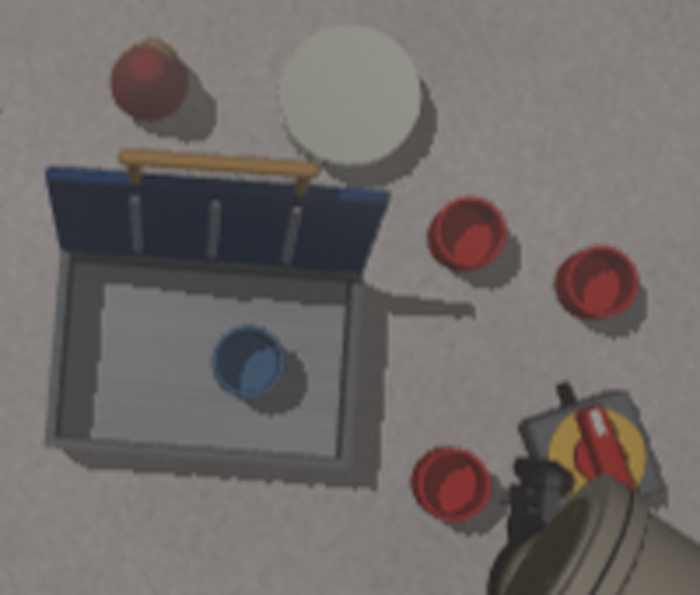

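The lid rests on its stop; the blue bowl stands upright with its rim at (247,358) in the crop, and the three red bowls have not moved.

Run:
```python
from h import *
c=camera('top')
P=lambda u,v,z: ray(c,(u/3.5+225-.3,v/3.5+130-.3),z)
b=P(247,357,.06); print(b)
ch=[P(*p,.066) for p in((70,250),(357,275),(345,468),(48,443))];print(np.round(ch,3),np.mean(ch,0))
for a,ce,m in blobs((hsv(c)[...,0]>95)&(hsv(c)[...,0]<130)&(hsv(c)[...,1]>70),60): print(a,ce,rect(m),ray(c,ce,.055))
go([b[0],b[1],.043],np.radians(-2.7))
```

```text
[ 0.55036398 -0.02774189  0.06      ]
[[ 0.635  0.12   0.066]
 [ 0.62  -0.117  0.066]
 [ 0.462 -0.109  0.066]
 [ 0.477  0.133  0.066]] [0.54819543 0.00681469 0.066     ]
89 [249.5505618  180.11235955] ((249.59019470214844, 180.00819396972656), (23.267684936523438, 3.8930366039276123), 5.19442892074585) [0.69771273 0.10857351 0.055     ]
260 [295.74615385 233.51538462] ((295.5, 233.0), (18.0, 19.0), 90.0) [ 0.54533691 -0.02937642  0.055     ]
shift [0.844 0.666 1.43 ] turn -0.019 curyaw -3.3 g [ 0.4077 -0.1886  0.329 ]
```

```bash
python3 -m handwheel '0.844 0.666 0 0 1;0.844 0.666 0 0 1;0.844 0.666 0 0 1;0.844 0.666 0 0 1;0.844 0.666 0 0 1;0.844 0.666 0.25 0 1;0.844 0.666 0.5 0 1;0.844 0.666 0.7 0 1;0.844 0.666 0.7 0 1' | head -2
python3 -c "
from h import *
go([.5503,-.0277,.043],np.radians(-2.7))"
```

```text
t: 12.9
position: [0.5473, -0.0243, 0.3371]
shift [-0.018  0.033  0.695] turn -0.009 curyaw -3.0 g [ 0.5455 -0.024   0.1821]
```

```bash
python3 -m handwheel '0 0 0 0 1;0 0 0.25 0 1;0 0 0.5 0 1;0 0 0.66 0 1;0 0 0.73 0 1;0 0 0.73 0 1;0 0 0.73 0 1' | head -5
python3 -c "
from h import *
go([.5503,-.0277,.043],np.radians(-2.7))"
python3 -m handwheel '0 0 0 0 0;0 0 0 0 0;0 0 0 0 0;0 0 0 0 0;0 0 0 0 0' 30
python3 -m handwheel '0 0 -0.1 0 0;0 0 -0.2 0 0;0 0 -0.4 0 0;0 0 -0.6 0 0;0 0 -0.7 0 0;0 0 -0.7 0 0'
python3 -c "
from h import *
go([.449,.398,.040])"
```

```text
t: 13.6
position: [0.5517, -0.026, 0.2012]
tool_rot: [0.726, 0.688, 0.001, 0.002]
wrist_force: [0.4, -0.1, -0.4]
width: 0.0855
shift [-0.009 -0.01   0.016] turn -0.013 curyaw -3.1 g [ 0.5524 -0.0261  0.0462]
t: 14.1
position: [0.551, -0.0259, 0.2007]
tool_rot: [0.726, 0.688, 0.001, 0.001]
wrist_force: [-4.0, 0.6, 11.7]
width: 0.0594
grip_force: 30.4
t: 14.7
position: [0.5513, -0.026, 0.3433]
tool_rot: [0.726, 0.688, 0.003, 0.003]
wrist_force: [1.1, 0.2, -1.6]
width: 0.0593
grip_force: 33.8
shift [ 2.091 -0.638  0.734] turn None curyaw -3.1 g [ 0.5527 -0.0262  0.1883]
```

```bash
python3 -m handwheel '0.15 -0.05 0 0 0;0.35 -0.11 0 0 0;0.6 -0.18 0 0 0;0.8 -0.25 0 0 0;1 -0.3 0 0 0;1 -0.3 0 0 0' | head -2
python3 -m handwheel '0.2 -0.06 0 0 0;0.4 -0.12 0 0 0;0.6 -0.18 0 0 0;0.8 -0.25 0 0 0;0.95 -0.3 0 0 0;1 -0.31 0 0 0;1 -0.31 0 0 0;1 -0.31 0 0 0' | head -2
python3 -c "
from h import *
go([.449,.398,.043])"
```

```text
t: 15.3
position: [0.4989, 0.1812, 0.3364]
t: 16.1
position: [0.4499, 0.3791, 0.337]
shift [ 0.096 -0.008  0.695] turn None curyaw -3.1 g [0.4498 0.3789 0.182 ]
```

```bash
python3 -m handwheel '0.096 -0.008 0.15 0 0;0.096 -0.008 0.4 0 0;0.096 -0.008 0.6 0 0;0.096 -0.008 0.66 0 0;0.096 -0.008 0.68 0 0;0.096 -0.008 0.69 0 0;0.096 -0.008 0.7 0 0;0.096 -0.008 0.7 0 0;0.096 -0.008 0.7 0 0' 
python3 -c "
from h import *
go([.449,.398,.0417])"
```

```text
t: 17.0
position: [0.4496, 0.3999, 0.1995]
tool_rot: [0.726, 0.688, 0.001, 0.0]
wrist_force: [-0.5, -0.1, -1.5]
width: 0.0598
grip_force: 33.7
shift [-0.011 -0.004  0.014] turn None curyaw -3.1 g [0.4499 0.4001 0.0445]
```

```bash
python3 -m handwheel '0 0 0 0 0;0 0 0 0 0;0 0 0.01 0 0;0 0 0.01 0 0;0 0 0.01 0 0' | sed -n 2,4p
python3 -m handwheel '0 0 0.01 0 0;0 0 0.01 0 0;0 0 0.01 0 0' | sed -n 2,4p
```

```text
position: [0.4492, 0.3997, 0.1968]
tool_rot: [0.726, 0.688, 0.0, 0.0]
wrist_force: [-2.5, -1.8, 5.2]
position: [0.4493, 0.3998, 0.1967]
tool_rot: [0.726, 0.688, 0.0, 0.0]
wrist_force: [-10.0, -8.2, 21.3]
```

```bash
python3 -m handwheel '0 0 -0.01 0 0;0 0 -0.015 0 0;0 0 -0.015 0 1;0 0 -0.015 0 1;0 0 -0.015 0 1;0 0 -0.015 0 1;0 0 -0.3 0 1;0 0 -0.6 0 1;0 0 -0.9 0 1;0 0 -0.9 0 1' | head -2
python3 - <<'E'
from h import *
c=camera('top'); cv2.imwrite('pics/t4.png',c['image'][:,:,::-1])
for a,ce,m in blobs((hsv(c)[...,0]>95)&(hsv(c)[...,0]<130)&(hsv(c)[...,1]>70),60): print(a,ce.round(1),ray(c,ce,.05))
P=lambda u,v,z: ray(c,(u/3.5+225-.3,v/3.5+130-.3),z)
for a,ce,m in blobs(redmask(c)): print('red',a,ce.round(1),ray(c,ce,.045).round(3))
c0,s0=np.cos(np.radians(-2.7)),np.sin(np.radians(-2.7))
for y in(-.078,0,.078): print('slot',.549-s0*y, .0068+c0*y)
go([.6589,-.2099,.25],np.radians(0))
E
```

```text
t: 18.8
position: [0.4496, 0.3999, 0.3795]
88 [249.4 180.1] [0.69852882 0.10935052 0.05      ]
100 [151.4 265.1] [0.44510501 0.38385096 0.05      ]
red 131 [367.3 197.2] [ 0.657 -0.237  0.045]
red 157 [395.5 212.6] [ 0.613 -0.32   0.045]
red 159 [399.5 262.8] [ 0.468 -0.331  0.045]
red 42 [391.6 261.3] [ 0.472 -0.308  0.045]
red 195 [354.  269.2] [ 0.447 -0.2    0.045]
slot 0.5453256968446479 -0.07111341024703366
slot 0.549 0.0068
slot 0.5526743031553522 0.08471341024703366
shift [-2.996  1.2   -0.119] turn -0.103 curyaw -3.1 g [0.4517 0.4015 0.2286]
```

View pics/t4.png

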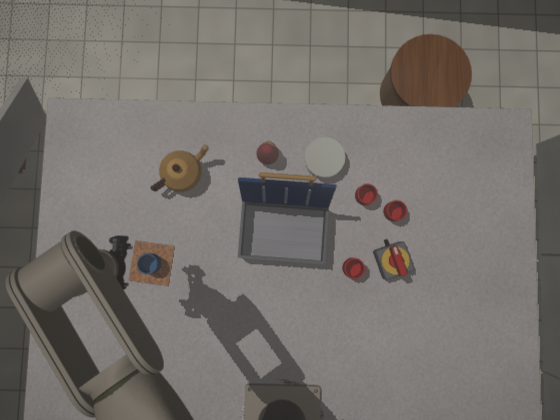

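The blue bowl stands upright on the mat at (149,264). One red bowl was knocked to (367,194), still upright; the other two are unchanged. I go round the lid to fetch it.

```bash
python3 -m handwheel '-1 0 0 0 1;-1 0 0 0 1;-1 0 0 0 1;-1 0 0 0 1;-1 0 0 0 1' | head -2
python3 -m handwheel '-1 0 0 0 1;-1 0 0 0 1;-1 0 0 0 1;-1 0 0 0 1;-1 0 0 0 1' | head -2
python3 -m handwheel '-1 0.2 0 0 1;-1 0.2 0 0 1;-1 0.2 0 0 1;-1 0.2 0 0 1;-1 0.2 0 0 1;-1 0.2 0 0 1' | head -2
python3 - <<'E'
from h import *
go([.667,-.234,.04],np.radians(-2.7))
c=camera('top'); s=camera('scene')
im=cv2.resize(c['image'][150:290,330:420],None,fx=4,fy=4,interpolation=cv2.INTER_CUBIC)
im2=cv2.resize(s['image'][180:320,120:280],None,fx=2.7,fy=4,interpolation=cv2.INTER_CUBIC)
cv2.imwrite('pics/z5.png',np.hstack([im,im2])[:,:,::-1])
E
```

```text
t: 19.35
position: [0.4381, 0.1952, 0.3733]
t: 19.85
position: [0.4272, -0.0049, 0.3738]
t: 20.45
position: [0.4569, -0.2024, 0.3732]
shift [-0.101  1.059  0.89 ] turn -0.017 curyaw -3.2 g [ 0.4568 -0.2022  0.2182]
```

View pics/z5.png

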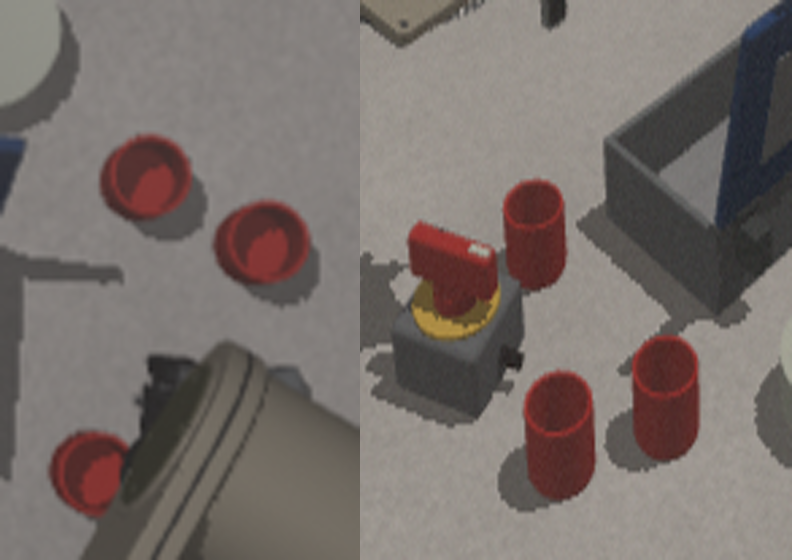

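Crop: knocked bowl's rim centre at (147,176), its neighbour at (263,241), both upright; only three red bowls exist.

```bash
python3 -m handwheel '-0.1 0.25 0 0 1;-0.1 0.5 0 0 1;-0.1 0.75 0 0 1;-0.1 1 0 0 1;-0.1 1 0 0 1;-0.1 1 0 0 1' | head -2
python3 - <<'E'
from h import *
c=camera('top')
for n,u,v in(('A',147,176),('B',263,241)):
    p=ray(c,(u/4+330-.4,v/4+150-.4),.052); print(n,p); 
    go([p[0],p[1],.036],np.radians(-2.7))
E
```

```text
t: 21.15
position: [0.6565, -0.23, 0.3719]
A [ 0.66644756 -0.23301726  0.052     ]
shift [-0.011  0.057  0.911] turn -0.008 curyaw -2.9 g [ 0.6553 -0.2304  0.2183]
B [ 0.62087204 -0.31751703  0.052     ]
shift [-0.444 -0.148  0.912] turn -0.008 curyaw -2.9 g [ 0.6553 -0.2304  0.2183]
```

```bash
python3 -m handwheel '-0.01 0.055 0.1 0 1;-0.01 0.055 0.3 0 1;-0.01 0.055 0.5 0 1;-0.01 0.055 0.7 0 1;-0.01 0.055 0.85 0 1;-0.01 0.055 0.91 0 1;-0.01 0.055 0.91 0 1;-0.01 0.055 0.91 0 1;-0.01 0.055 0.91 0 1' | sed -n '2p;4p'
python3 -m handwheel '0 0 0 0 0;0 0 0 0 0;0 0 0 0 0;0 0 0 0 0;0 0 0 0 0' 30
python3 -m handwheel '0 0 -0.1 0 0;0 0 -0.25 0 0;0 0 -0.5 0 0;0 0 -0.75 0 0;0 -0.25 -0.75 0 0;0 -0.5 -0.75 0 0;0 -0.55 -0.75 0 0;0 -0.55 -0.75 0 0'
python3 -c "
from h import *
go([.5527,.0847,.044],np.radians(-2.7))"
```

```text
position: [0.6673, -0.2356, 0.1956]
wrist_force: [0.2, 0.3, -0.0]
t: 22.6
position: [0.6668, -0.2354, 0.1939]
tool_rot: [0.726, 0.688, 0.0, 0.001]
wrist_force: [-3.2, 0.8, 7.0]
width: 0.0601
grip_force: 32.1
t: 23.4
position: [0.5546, -0.2291, 0.3417]
tool_rot: [0.726, 0.687, -0.0, -0.001]
wrist_force: [0.1, 0.7, -0.5]
width: 0.0597
grip_force: 33.2
shift [ 1.566 -0.094  0.714] turn -0.015 curyaw -3.1 g [ 0.5544 -0.229   0.1867]
```

```bash
python3 -m handwheel '0.2 -0.01 0 0 0;0.4 -0.02 0 0 0;0.6 -0.03 0 0 0;0.8 -0.04 0 0 0;0.95 -0.05 0 0 0;1 -0.06 0 0 0' | head -2
python3 -m handwheel '0.2 -0.01 0 0 0;0.4 -0.02 0 0 0;0.566 -0.034 0 0 0;0.566 -0.034 0 0 0;0.566 -0.034 0.2 0 0;0.566 -0.034 0.4 0 0;0.566 -0.034 0.55 0 0;0.566 -0.034 0.63 0 0;0.566 -0.034 0.67 0 0;0.566 -0.034 0.67 0 0;0.566 -0.034 0.67 0 0' |sed -n '2p;4p'
python3 -c "
from h import *
go([.5527,.0847,.0465],np.radians(-2.7))"
```

```text
t: 24.0
position: [0.5563, -0.0259, 0.3428]
position: [0.5556, 0.0843, 0.2096]
wrist_force: [-0.9, 0.2, 0.0]
shift [ 0.001 -0.017  0.041] turn -0.013 curyaw -3.1 g [0.556  0.0844 0.0546]
```

```bash
python3 -m handwheel '0 -0.01 0.015 0 0;0 -0.01 0.025 0 0;0 -0.01 0.03 0 0;0 -0.01 0.03 0 0;0 -0.01 0.03 0 0' | sed -n '2p;4p'
python3 -m handwheel '0 0 0.005 0 0;0 0 0.01 0 0;0 0 0.01 0 0;0 0 0.01 0 0' | sed -n '2p;4p'
```

```text
position: [0.5524, 0.0847, 0.202]
wrist_force: [-0.4, -0.2, -1.6]
position: [0.5526, 0.0847, 0.2019]
wrist_force: [-9.8, -1.1, 16.9]
```

```bash
python3 -m handwheel '0 0 -0.01 0 0;0 0 -0.015 0 1;0 0 -0.015 0 1;0 0 -0.015 0 1;0 0 -0.015 0 1;0 0 -0.25 0 1;0 0 -0.5 0 1;0 0 -0.75 0 1;0 0 -0.85 0 1;0 0 -0.85 0 1' | head -2
python3 -m handwheel '-1 0 0 0 1;-1 0 0 0 1;-1 0 0 0 1;-1 0 0 0 1;-1 0 0 0 1' | head -2
python3 -m handwheel '-1 0.24 0 0 1;-1 0.24 0 0 1;-1 0.24 0 0 1;-1 0.24 0 0 1;-1 0.24 0 0 1;-1 0.24 0 0 1;-1 0.24 0 0 1' | head -2
python3 - <<'E'
from h import *
c=camera('top')
for a,ce,m in blobs(redmask(c)): print('red',a,ce.round(1),ray(c,ce,.045).round(3))
im=cv2.resize(c['image'][150:300,230:420],None,fx=4,fy=4,interpolation=cv2.INTER_CUBIC); cv2.imwrite('pics/z6.png',im[:,:,::-1])
go([.6209,-.3175,.039],np.radians(-2.7))
E
```

```text
t: 27.0
position: [0.5537, 0.0847, 0.3751]
t: 27.5
position: [0.5405, -0.1204, 0.368]
t: 28.2
position: [0.5789, -0.3162, 0.3685]
red 165 [396.  212.5] [ 0.614 -0.321  0.045]
red 174 [258.5 231.4] [0.549 0.079 0.045]
red 215 [354.3 269.1] [ 0.447 -0.201  0.045]
shift [0.001 0.211 0.875] turn -0.01 curyaw -3.0 g [ 0.5788 -0.3156  0.2141]
```

View pics/z6.png

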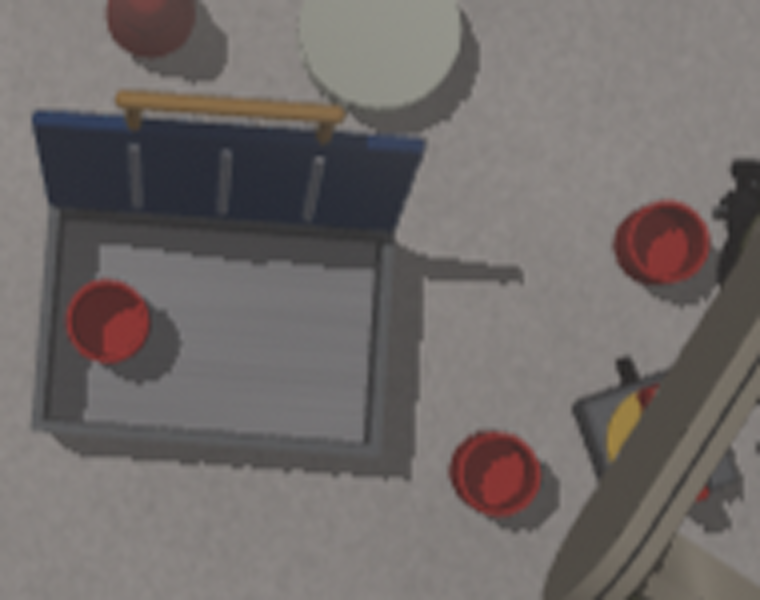

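The first red bowl stands upright in the chest at (108,322); the others are in place at (665,242) and (497,473).

```bash
python3 -m handwheel '0 0.21 0 0 1;0 0.21 0.2 0 1;0 0.21 0.4 0 1;0 0.21 0.6 0 1;0 0.21 0.8 0 1;0 0.21 0.875 0 1;0 0.21 0.875 0 1;0 0.21 0.875 0 1;0 0.21 0.875 0 1' | sed -n '2p;4p'
python3 -m handwheel '0 0 0 0 0;0 0 0 0 0;0 0 0 0 0;0 0 0 0 0;0 0 0 0 0' 30
python3 -m handwheel '0 0 -0.1 0 0;0 0 -0.25 0 0;0 0 -0.5 0 0;0 0 -0.75 0 0;0 -0.2 -0.75 0 0;0 -0.35 -0.75 0 0;0 -0.35 -0.75 0 0;0 -0.35 -0.75 0 0' | head -2
python3 -c "
from h import *
go([.549,.0068,.047],np.radians(-2.7))"
```

```text
position: [0.6222, -0.3201, 0.1987]
wrist_force: [-0.6, 0.0, -0.3]
t: 29.65
position: [0.6215, -0.3202, 0.1974]
tool_rot: [0.726, 0.688, 0.0, 0.001]
wrist_force: [-2.1, 1.3, 8.7]
width: 0.0597
grip_force: 32.1
t: 30.45
position: [0.5503, -0.316, 0.3453]
shift [ 1.611 -0.095  0.716] turn -0.015 curyaw -3.1 g [ 0.5504 -0.316   0.1903]
```

```bash
python3 -m handwheel '0.2 -0.01 0 0 0;0.4 -0.02 0 0 0;0.6 -0.03 0 0 0;0.8 -0.04 0 0 0;0.95 -0.05 0 0 0;1 -0.06 0 0 0' | head -2
python3 -m handwheel '0.2 -0.01 0 0 0;0.4 -0.02 0 0 0;0.61 -0.04 0 0 0;0.61 -0.04 0 0 0;0.61 -0.04 0.2 0 0;0.61 -0.04 0.4 0 0;0.61 -0.04 0.55 0 0;0.61 -0.04 0.62 0 0;0.61 -0.04 0.66 0 0;0.61 -0.04 0.66 0 0;0.61 -0.04 0.66 0 0;0.61 -0.04 0.66 0 0' |sed -n '2p;4p'
python3 -m handwheel '0 0 0.01 0 0;0 0 0.02 0 0;0 0 0.03 0 0;0 0 0.03 0 0;0 0 0.03 0 0' | sed -n '2p;4p'
```

```text
t: 31.05
position: [0.5505, -0.1126, 0.3453]
position: [0.5493, 0.0066, 0.2149]
wrist_force: [1.4, 0.5, -1.5]
position: [0.5481, 0.0068, 0.2067]
wrist_force: [0.4, -0.5, -1.2]
```

```bash
python3 -m handwheel '0 0 0.005 0 0;0 0 0.01 0 0;0 0 0.01 0 0;0 0 0.01 0 0' | sed -n '2p;4p'
python3 -m handwheel '0 0 0.005 0 0;0 0 0.01 0 0;0 0 0.01 0 0;0 0 0.01 0 0' | sed -n '2p;4p'
```

```text
position: [0.5483, 0.0068, 0.2054]
wrist_force: [-3.5, 1.1, 5.0]
position: [0.5485, 0.0068, 0.2053]
wrist_force: [-13.8, 1.5, 24.4]
```

```bash
python3 -m handwheel '0 0 -0.01 0 0;0 0 -0.018 0 1;0 0 -0.018 0 1;0 0 -0.018 0 1;0 0 -0.018 0 1;0 0 -0.25 0 1;0 0 -0.5 0 1;0 0 -0.75 0 1;0 0 -0.85 0 1;0 0 -0.85 0 1' | head -2
python3 -m handwheel '-0.3 -0.1 0 0 1;-0.6 -0.3 0 0 1;-0.8 -0.45 0 0 1;-1 -0.45 0 0 1;-1 -0.45 0 0 1;-1 -0.45 0 0 1' | head -2
python3 - <<'E'
from h import *
c=camera('top')
for a,ce,m in blobs(redmask(c)): print('red',a,ce.round(1),ray(c,ce,.045).round(3))
go([.4522,-.1982,.037],np.radians(-2.7))
E
```

```text
t: 34.55
position: [0.5495, 0.0066, 0.3779]
t: 35.15
position: [0.4462, -0.1905, 0.3712]
red 179 [258.4 231.3] [0.549 0.079 0.045]
red 259 [284.2 232.5] [0.548 0.004 0.045]
red 132 [350.5 267.7] [ 0.451 -0.19   0.045]
shift [-0.046  0.033  0.896] turn -0.019 curyaw -3.3 g [ 0.4465 -0.1889  0.2163]
```

Run:
```python
from h import *
c=camera('scene'); i0=cv2.imread('pics/scene0.png')[:,:,::-1]
for im in (i0,c['image']):
    for a,ce,m in blobs(redmask({'image':im}),150):
        if ce[0]<300 and ce[1]>150: print(a,ce.round(1))
    print()
```

```text
431 [184.5 238. ]
328 [155.2 246.2]
512 [237.3 271.8]
456 [194.  285.9]

348 [184.6 237.3]
396 [153.4 246.1]
```

Bowl C is unmoved.

```bash
python3 -m handwheel '-0.046 0.03 0 0 1;-0.046 0.03 0.2 0 1;-0.046 0.03 0.4 0 1;-0.046 0.03 0.6 0 1;-0.046 0.03 0.8 0 1;-0.046 0.03 0.89 0 1;-0.046 0.03 0.89 0 1;-0.046 0.03 0.89 0 1;-0.046 0.03 0.89 0 1' | sed -n '2p;4p'
python3 -m handwheel '0 0 0 0 0;0 0 0 0 0;0 0 0 0 0;0 0 0 0 0;0 0 0 0 0' 30
python3 -m handwheel '0 0 -0.1 0 0;0 0 -0.25 0 0;0 0 -0.5 0 0;0 0 -0.75 0 0;0 0.2 -0.75 0 0;0.2 0.4 -0.75 0 0;0.4 0.45 -0.75 0 0;0.6 0.45 -0.75 0 0;0.6 0.45 -0.75 0 0;0.6 0.45 -0.75 0 0' | head -2
python3 -c "
from h import *
go([.5453,-.0711,.047],np.radians(-2.7))"
```

```text
position: [0.4543, -0.1979, 0.1966]
wrist_force: [0.2, 0.1, -0.9]
t: 36.65
position: [0.4537, -0.198, 0.1963]
tool_rot: [0.726, 0.688, 0.0, 0.001]
wrist_force: [-1.7, 1.3, 6.3]
width: 0.058
grip_force: 32.7
t: 37.65
position: [0.5494, -0.0819, 0.3451]
shift [ 0.053 -0.024  0.715] turn -0.008 curyaw -3.0 g [ 0.5494 -0.0819  0.1901]
```

Run:
```python
from h import *
c=camera('top'); s=camera('scene'); print(get_obs()['width'])
im=cv2.resize(c['image'][180:280,230:350],None,fx=4,fy=4,interpolation=cv2.INTER_CUBIC)
im2=cv2.resize(s['image'][120:220,200:300],None,fx=3.7,fy=4,interpolation=cv2.INTER_CUBIC)[:400]
cv2.imwrite('pics/z7.png',np.hstack([im[:, :420],im2])[:,:,::-1])
```

```text
0.058210727831195054
```

View pics/z7.png

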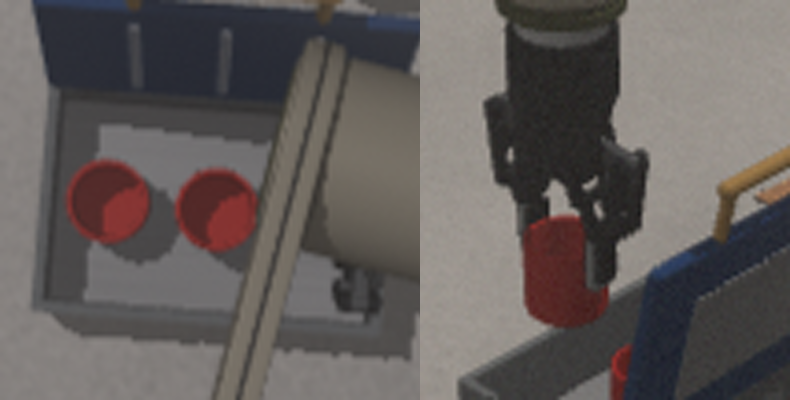

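The other two bowls stand well in the chest; the third hangs upright and centred between the pads at (565,270).

```bash
python3 -m handwheel '0.055 -0.024 0 0 0;0.055 -0.024 0.2 0 0;0.055 -0.024 0.4 0 0;0.055 -0.024 0.55 0 0;0.055 -0.024 0.63 0 0;0.055 -0.024 0.67 0 0;0.055 -0.024 0.67 0 0;0.055 -0.024 0.67 0 0;0.055 -0.024 0.67 0 0' |sed -n '2p;4p'
python3 -m handwheel '0 0 0.01 0 0;0 0 0.02 0 0;0 0 0.025 0 0;0 0 0.025 0 0;0 0 0.025 0 0' | sed -n '2p;4p'
python3 -c "
from h import *
go([.5453,-.0695,.047],np.radians(-2.7))"
```

```text
position: [0.546, -0.0717, 0.2126]
wrist_force: [-0.1, -0.2, -1.9]
position: [0.5452, -0.0714, 0.2058]
wrist_force: [0.4, -0.8, -1.3]
shift [0.009 0.    0.019] turn -0.013 curyaw -3.1 g [ 0.5452 -0.0714  0.0508]
```

```bash
python3 -m handwheel '0 0 0.005 0 0;0 0 0.01 0 0;0 0 0.01 0 0;0 0 0.01 0 0' | sed -n '2p;4p'
python3 -m handwheel '0 0 0.005 0 0;0 0 0.01 0 0;0 0 0.01 0 0;0 0 0.01 0 0' | sed -n '2p;4p'
```

```text
position: [0.5453, -0.0714, 0.2044]
wrist_force: [-2.5, 0.3, 5.0]
position: [0.5454, -0.0714, 0.2043]
wrist_force: [-13.0, 3.4, 25.0]
```

```bash
python3 -m handwheel '0 0 -0.01 0 0;0 0 -0.018 0 1;0 0 -0.018 0 1;0 0 -0.018 0 1;0 0 -0.018 0 1;0 0 -0.25 0 1;0 0 -0.5 0 1;0 0 -0.75 0 1;0 0 -1 0 1;0 0 -1 0 1' | head -2
python3 -m handwheel '0 0 -0.25 0 0.35;0 -0.2 -0.5 0 0.35;0 -0.4 -0.5 0 0.35;0 -0.6 -0.5 0 0.35;-0.2 -0.8 -0.5 0 0.35;-0.4 -0.8 -0.5 0 0.35;-0.6 -0.8 -0.5 0 0.35;-0.8 -0.8 -0.5 0 0.35;-0.8 -0.8 -0.5 0 0.35' | head -2
python3 - <<'E'
from h import *
c=camera('top')
cv2.imwrite('pics/z8.png',cv2.resize(c['image'][150:300,110:420],None,fx=2.5,fy=2.5,interpolation=cv2.INTER_CUBIC)[:,:,::-1])
go([.6776,-.0013,.271],np.radians(-2.7))
E
```

```text
t: 40.95
position: [0.547, -0.0718, 0.4112]
t: 41.85
position: [0.376, -0.2262, 0.5011]
shift [1.2   1.441 0.375] turn -0.02 curyaw -3.3 g [ 0.3762 -0.2244  0.3461]
```

View pics/z8.png

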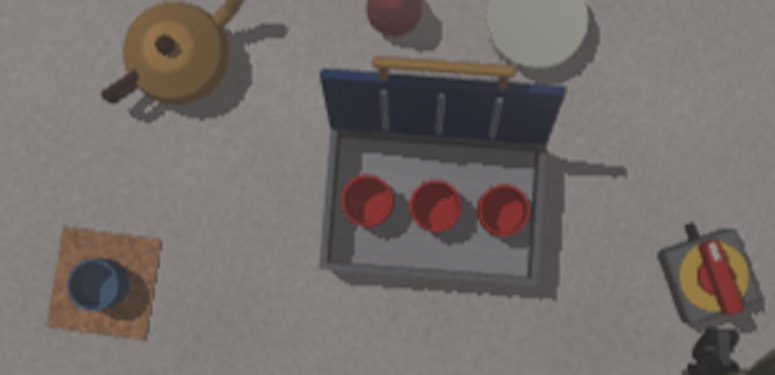

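All three red bowls stand upright in the chest (368,200), (436,206), (503,210) and the blue one on the mat (97,284). Now the lid.

```bash
python3 -m handwheel '0.8 0.8 0 0 0.35;0.8 0.8 0 0 0.35;0.8 0.8 0 0 0.35;0.8 0.8 0 0 0.35;0.8 0.8 0 0 0.35;0.8 0.8 0 0 0.35' | head -2
python3 -m handwheel '0.4 0.64 0 0 0.35;0.4 0.64 0 0 0.35;0.4 0.64 0 0 0.35;0.4 0.64 0 0 0.35;0.4 0.64 0 0 0.35;0.4 0.64 0 0 0.35;0.4 0.64 0 0 0.35' | head -2
python3 - <<'E'
from h import *
go([.6776,-.0013,.271],np.radians(-2.7)); print(get_obs()['width'])
E
```

```text
t: 42.5
position: [0.547, -0.0676, 0.5008]
t: 43.2
position: [0.6762, 0.0009, 0.5038]
shift [-0.011  0.005  0.389] turn -0.014 curyaw -3.1 g [0.6766 0.0009 0.3488]
0.030106162435943155
```

```bash
python3 -m handwheel '0 0 0.2 0 0.35;0 0 0.33 0 0.35;0 0 0.38 0 0.35;0 0 0.38 0 0.35;0 0 0.38 0 0.35;0 0 0.38 0 0.35' | sed -n '2p;4p'
python3 -m handwheel '0 0 0 0 0;0 0 0 0 0;0 0 0 0 0;0 0 0 0 0;0 0 0 0 0' 30
python3 -c "
from h import *
go([.6776,-.0013,.271])"
```

```text
position: [0.6776, 0.0014, 0.4288]
wrist_force: [0.6, 0.2, -0.1]
t: 44.3
position: [0.6773, 0.0016, 0.4279]
tool_rot: [0.726, 0.688, 0.0, 0.001]
wrist_force: [-4.7, -0.1, 6.6]
width: 0.011
grip_force: 29.4
shift [-0.014  0.001  0.009] turn None curyaw -3.1 g [0.6775 0.0016 0.2729]
```

```bash
python3 -m handwheel '0 -0.1 -0.019 0 0;0 -0.201 -0.027 0 0;0 -0.303 -0.024 0 0;0 -0.403 -0.012 0 0;0 -0.502 0.01 0 0;0 -0.599 0.042 0 0;0 -0.69 0.083 0 0;0 -0.779 0.134 0 0;0 -0.862 0.193 0 0;0 -0.938 0.26 0 0'
python3 -m handwheel '0 -0.069 0.074 0 0;0 -0.131 0.155 0 0;0 -0.184 0.241 0 0;0 -0.228 0.333 0 0;0 -0.263 0.428 0 0;0 -0.288 0.526 0 0;0 -0.303 0.627 0 0;0 -0.308 0.7 0 0;0 -0.308 0.728 0 0;0 -0.308 0.728 0 0;0 -0.308 0.728 0 0'
python3 -c "
from h import *
go([.429,.0115,.0727])"
```

```text
t: 45.3
position: [0.4898, 0.0114, 0.3751]
tool_rot: [0.726, 0.688, 0.001, 0.002]
wrist_force: [-2.2, -1.7, 2.0]
width: 0.0108
grip_force: 31.7
t: 46.4
position: [0.4287, 0.0148, 0.2287]
tool_rot: [0.726, 0.688, -0.0, 0.0]
wrist_force: [-0.6, -2.3, -2.5]
width: 0.0108
grip_force: 32.2
shift [-0.016  0.002  0.005] turn None curyaw -3.1 g [0.4287 0.0147 0.0737]
```

```bash
python3 -m handwheel '0 0 0.005 0 0;0 0 0.01 0 0;0 0 0.012 0 0;0 0 0.012 0 0' | sed -n '2p;4p'
python3 -m handwheel '0 0 -0.008 0 0;0 0 -0.008 0 0.4;0 0 -0.008 0 0.4;0 0 -0.008 0 0.4;0 0 -0.25 0 0.4;0 0 -0.5 0 0.4;0 0 -0.75 0 0.4;0 0 -0.75 0 0.4' | head -2
python3 - <<'E'
from h import *
go([.474,-.3145,.086],np.radians(109.2))
print(get_obs()['q'].round(2))
E
```

```text
position: [0.4289, 0.0148, 0.2279]
wrist_force: [-11.0, -3.6, 19.8]
t: 47.6
position: [0.4305, 0.015, 0.384]
shift [-1.633  0.286  0.719] turn 2.258 curyaw -3.1 g [0.4325 0.0149 0.229 ]
[-0.08 -0.34  1.97  0.    1.51 -0.03]
```

```bash
python3 -m handwheel '-1 0.17 0 0 0.7;-1 0.17 0 0 0.7;-1 0.17 0 0 0.7;-1 0.17 0 0 0.7;-1 0.17 0 0 0.7' | head -2
python3 -m handwheel '-0.63 0.1 0 1 0.7;-0.63 0.1 0 1 0.7;-0.63 0.1 0 1 0.7;-0.63 0.1 0 1 0.7;-0.63 0.1 0 1 0.7' | head -2
python3 -m handwheel '0 0 0 1 0.7;0 0 0 1 0.7;0 0 0 1 0.7;0 0 0 1 0.7' | head -2
python3 -m handwheel '0 0 0 0.26 0.7;0 0 0 0.26 0.7;0 0 0 0.26 0.7' | head -2
python3 - <<'E'
from h import *
go([.474,-.3145,.086],np.radians(109.2))
E
```

```text
t: 48.1
position: [0.4515, -0.1913, 0.3754]
t: 48.6
position: [0.4649, -0.3139, 0.3751]
t: 49.0
position: [0.4651, -0.3123, 0.3756]
t: 49.3
position: [0.4651, -0.3127, 0.3758]
shift [0.039 0.024 0.674] turn 0.009 curyaw -70.5 g [ 0.4651 -0.3127  0.2208]
```

```bash
python3 -m handwheel '0.04 0.024 0.2 0 0.7;0.04 0.024 0.4 0 0.7;0.04 0.024 0.6 0 0.7;0.04 0.024 0.66 0 0.7;0.04 0.024 0.66 0 0.7;0.04 0.024 0.66 0 0.7' | sed -n '2p;4p'
python3 -m handwheel '0 0 0 0 0;0 0 0 0 0;0 0 0 0 0;0 0 0 0 0;0 0 0 0 0;0 0 0 0 0' 50
python3 -m handwheel '0 0 0 0.25 0;0 0 0 0.5 0;0 0 0 0.75 0;0 0 0 1 0;0 0 0 1 0'|tail -5
python3 -m handwheel '0 0 0 0.25 0;0 0 0 0.5 0;0 0 0 0.75 0;0 0 0 1 0;0 0 0 1 0'|tail -5
python3 -m handwheel '0 0 0 0.25 0;0 0 0 0.5 0;0 0 0 0.7 0;0 0 0 0.72 0;0 0 0 0.72 0;0 0 0 0.72 0'|tail -5
python3 -c "
from h import *
print(get_obs()['moment']);go([.4733,-.314,.086],np.radians(29.1))"
```

```text
position: [0.4747, -0.3157, 0.2458]
wrist_force: [-0.2, 0.2, 0.7]
t: 50.5
position: [0.4746, -0.3156, 0.2459]
tool_rot: [0.986, 0.166, 0.001, 0.001]
wrist_force: [-1.7, 2.6, 8.0]
width: 0.019
grip_force: 49.0
position: [0.4745, -0.3154, 0.2459]
tool_rot: [0.995, -0.097, 0.001, 0.0]
wrist_force: [-2.8, 4.4, 7.8]
width: 0.0187
grip_force: 49.1
position: [0.4746, -0.3152, 0.2459]
tool_rot: [0.936, -0.351, 0.001, -0.0]
wrist_force: [-2.1, 5.3, 10.0]
width: 0.0189
grip_force: 49.1
position: [0.4747, -0.3151, 0.2459]
tool_rot: [0.856, -0.518, 0.001, -0.0]
wrist_force: [-1.6, 5.8, 9.3]
width: 0.0192
grip_force: 55.3
[0.87140268 0.33106104 1.22571365]
shift [-0.009  0.005  0.024] turn -0.049 curyaw -152.4 g [ 0.475  -0.3151  0.0909]
```

```bash
python3 -m handwheel '0 0 0 0.07 0;0 0 0 0.07 0;0 0 0 0.07 0;0 0 0 0.07 0' | sed -n '3p'
python3 -c "
from h import *
print(get_obs()['moment']);go([.4733,-.314,.086],np.radians(29.1))"
python3 -m handwheel '0 0 0 0 0;0 0 0 0 0.7;0 0 0 0 0.7;0 0 0 0 0.7;0 0 -0.3 0 0.7;0 0 -0.6 0 0.7;0 0 -0.6 0 0.7' | head -2
python3 -m handwheel '-1 0 -0.2 0 0.7;-1 0 -0.2 0 0.7;-1 0 -0.2 0 0.7;-1 0 -0.2 0 0.7;-1 0 -0.2 0 0.7;-1 0 -0.2 0 0.7' | head -2
python3 - <<'E'
from h import *
c=camera('top');s=camera('scene')
a=cv2.resize(c['image'][150:300,110:420],None,fx=2.5,fy=2.5,interpolation=cv2.INTER_CUBIC)
b=cv2.resize(s['image'][140:300,120:420],(775,413))[:225+0]
cv2.imwrite('pics/z9.png',np.vstack([a,b])[:,:,::-1])
E
```

```text
tool_rot: [0.846, -0.533, 0.001, -0.0]
[0.86446058 0.38328546 2.23173247]
shift [-0.009  0.006  0.025] turn -0.116 curyaw -154.4 g [ 0.4751 -0.3151  0.0909]
t: 53.2
position: [0.4748, -0.3162, 0.3696]
t: 53.8
position: [0.3879, -0.134, 0.4046]
```

View pics/z9.png

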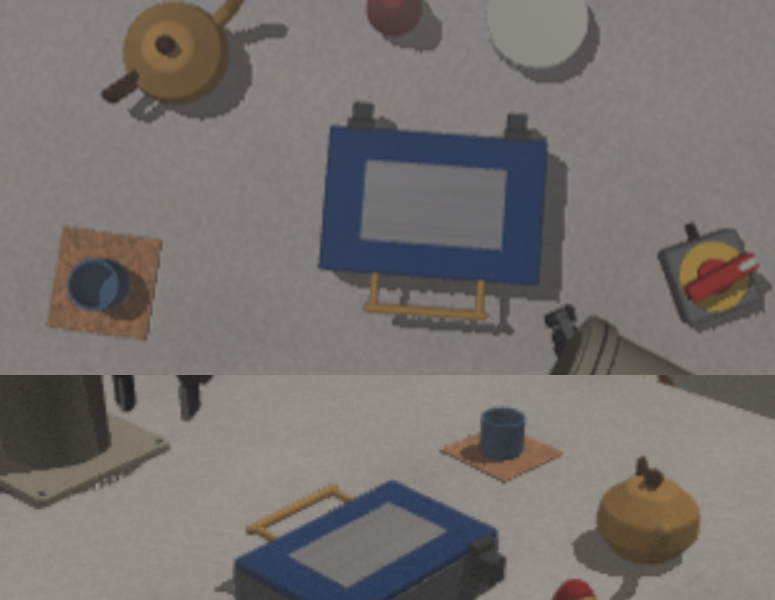

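The lid is shut, the handle points at its original "on" angle (720,278), the blue bowl stands on the mat (97,285), and the gripper is clear.

```bash
python3 -c "
from station import *
print(close_job())"
```

```text
the job is handed in; nothing more can be done
None
```

The job is done and handed in at about 54 s: the isolator was turned off before the lid was lifted, the blue bowl stands on the mat, all three red bowls stand in the chest, the lid is shut and the isolator is fully on again.

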